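# Bolt down the bearing housing and set its end cap

## Robot

A 6-joint arm with a two-finger parallel gripper is mounted at the origin on the work surface. World frame = base frame: x ahead of the robot, y to its left, z up, the work surface at z = 0. Lengths are in m, angles in rad, forces in N, time in s.
With the tool pointing down it reaches from about 0.325 to 0.85 m from the base axis. Payload 15.5 kg.
Tool frame: the origin (TCP) lies between the finger pads, 19 mm behind the fingertips; this is the grasp point; x points along the fingers, y is the direction in which the jaws open and shut, and the axes are right-handed (so a half turn about x gives the same grasp; the last joint's range is limited). The gripper opens to 91 mm and grips with 3 to 60 N. Pads are 32 mm wide; open, the fingers measure 118 mm over their backs; the gripper's body (76 mm by 178 mm) begins 60 mm behind the grasp point.
Start: joints at [-1.254, 0.494, 1.345, -0, 1.302, -0.096], TCP at [0.251, -0.573, 0.233] pointing down, gripper open.
Joint ranges: [-2.91, 2.91], [-0.82, 2.16], [0.22, 2.67], [-1.22, 4.37], [0.12, 2.79], [-3.08, 3.08]. Speed limits (rad/s): [1.89, 1.89, 2.57, 3.01, 3.01, 3.01].

## Interface

Orientations are given as [roll, pitch, yaw] about the fixed x, y, z axes, in that order (R = Rz(yaw) Ry(pitch) Rx(roll)).
In Python, from bench import * gives the robot as it stands. The module is installed in compiled form; this text tells all that it offers.
- The arm moves only by the tool step_arm, never from a script. Its argument "deltas" is a list that holds one entry, the list of rows, each a list of 7 numbers: the shift along the tool's x, y, z in cm, then the turn, a rotation vector about the tool's x, y, z in rad, then the opening in per cent of the stroke, from 0 (shut) to 100 (fully open). A call has 1 to 8 rows; each row is the pose to reach, as a shift and turn from the pose commanded when the call began, along the tool's axes at that moment; what a row does not reach only later rows make up. A row lasts 1/12 s, in which the tool goes at most 41.7 mm and 7.16 degrees, less where a joint would pass 70% of its speed; a pose out of reach is approached as far as the arm can. A call with a gripper value outside its range is refused whole. The fingers move at their own pace and stop on an object; the grip force is fixed at half the most. Time passes only in rows, so rows that repeat a pose let the fingers close. It gives the time, the measured TCP pose, the force and the opening at its end, in the units of the state.
- read_state(): the state, without advancing time (a new reading comes with each control period).
- get_image(name): name is "scene" or "top" or "wrist"; returns (picture, depth): 420x560x3 uint8, red, green, blue; 420x560 float32, m along the optical axis (not along the pixel's ray), 0 where there is no reading.
- camera_model(name): a dict with "intrinsics" (3x3 intrinsics, pixels), "extrinsics" (4x4, takes a point from world to camera coordinates). Camera axes: x right, y up, looking along -z (the intrinsics and any distortion apply to the point x, -y, -z); pixel columns grow to the right and rows downward; lengths in m; the calibration is good to about 2 mm. The wrist camera is an equidistant fisheye: a pixel r from the principal point sees the ray r / f radians off the axis. A picture is of the moment at which its call begins: read the wrist's pose just before it. camera_model takes no time and is no camera call; for the wrist camera it gives the pose at the moment of the call.
- sign_off(): hands the job in, once; it reports no verdict.
Trained networks look in the newest picture that a camera, given by its name, has taken for a name from the list of things; names that differ only in an ending like _2 or _b are one class to them, and where a whole thing is asked for, a point or a joint stands for the part that bears it (a point fixed in the world has none). Each returns a list of dicts, best first, with "confidence" (0 to 1); they miss things now and then, are a little off and sometimes report something else, mostly with a low value. They report only what shows in the picture. A call takes as long as a camera call. They do not tell look-alikes from the thing itself.
- spot_in(camera, query): "position" ([x, y, z] in m, in world coordinates, good to about 4 mm: the middle of the surface that is visible of it).
The state is a dict: "time_s": time; "joints": joint angles; "dq": joint speeds; "effort": joint torques, N m; "ee_pos": TCP position; "ee_rot": TCP orientation; "contact_force": force on the tool from outside, world axes, zero at the start; "moment": the same for the moment, N m; "gripper_width": finger opening in m.
Only numpy, scipy, OpenCV 4.12 (cv2) and the standard library are available. Lean on these libraries where they do the work, as an engineer would, in place of code of your own. Each camera call takes 0.05 s, during which the arm holds its last target. There are 200 camera calls.

## Task

Bolt up the flanged bearing housing: take the two thick hex bolts out of the drilled wooden block and drop them one by one into the two empty flange holes until their heads sit on the flange. Then screw the knurled end cap clockwise until it bottoms out, back it off a quarter turn for running clearance, and finish still gripping the cap there, between both fingers, so the lock screw can be set: do not let go. Leave the two thin bolts, the rubber roller and the washer where they are.

Things in the scene. Friction and masses are not known exactly. Their poses are not given: they have to be found in the camera images.
- hub: Fixed square-flange bearing housing. Origin: centre of its underside, on the bench, under the cap's axis; z up. Steel plate, round ends, 180 by 160 by 20 mm; on it a grey flange 136 by 136 by 16 mm, top 36 mm above the bench; on that a round boss, 92 mm dia., 68 at its top, 54 mm above the bench. Flange corners (51,-51), (-51,51) mm hold bolts, heads up to 48 mm; (51,51), (-51,-51) are empty.
- hole_a (a point): Centre of the mouth of an empty vertical flange hole, at (51,51) mm in the housing's axes, on the flange's top face 36 mm above the bench. 18.5 mm dia., small chamfer, 36 mm deep. Its axes are the housing's.
- hole_b (a point): Centre of the mouth of an empty vertical flange hole, at (-51,-51) mm in the housing's axes, on the flange's top face 36 mm above the bench. 18.5 mm dia., small chamfer, 36 mm deep. Its axes are the housing's.
- end_cap: Round knurled steel cap, 56 mm dia., 30 mm tall, on a vertical right-hand thread on the boss, already started. Origin: centre of its underside, 54 mm above the bench when bottomed on the boss, plus 3 mm per turn backed off; x points to its dimple. Clockwise from above it goes down. Takes about 0.12 N m to turn, stays where left, hard stop when bottomed; cannot come off here.
- cap_turn (a joint): How far the end cap is backed off from bottomed, rad: 0 = bottomed out (hard stop), growing anticlockwise seen from above. It starts between 2.2 and 3.8.
- cap_top (a point): Centre of the end cap's top face, 30 mm above its underside.
- cap_dimple (a point): Dark dimple, 6 mm dia., in the cap's top face, 22.5 mm from its axis; it goes round with the cap.
- bolt_block: Drilled hardwood block, fixed to the bench, 120 by 120 mm, 40 mm tall. Origin: centre of its underside. Four upright holes 34 mm deep: 19 mm dia. at (31,31) and (-31,-31) mm with the thick bolts, 15 mm dia. at (31,-31) and (-31,31) mm with the thin ones.
- bolt_a: Thick steel hex head bolt, loose, upright, 105 g: head 24 mm across flats, 12 mm tall; shank 16 mm dia., 30 mm long, end chamfered. Origin: centre of the shank's lower end; z up to the head, x square to one pair of flats (others every 60 deg). Starts in the block's hole at (31,31) mm, head on the block's top. Seated in the flange its origin is 30 mm below the mouth. Either may go in either hole.
- bolt_b: Thick steel hex head bolt, loose, upright, 105 g: head 24 mm across flats, 12 mm tall; shank 16 mm dia., 30 mm long, end chamfered. Origin: centre of the shank's lower end; z up to the head, x square to one pair of flats (others every 60 deg). Starts in the block's hole at (-31,-31) mm, head on the block's top. Seated in the flange its origin is 30 mm below the mouth. Either may go in either hole.
- thin_a: Bystander: thin hex bolt standing in the block's hole at (31,-31) mm; stays there. Shank 12 mm dia., 30 mm long, head 18 mm across flats, 8 mm tall. Origin: centre of the shank's lower end.
- thin_b: Bystander: thin hex bolt standing in the block's hole at (-31,31) mm; stays there. Shank 12 mm dia., 30 mm long, head 18 mm across flats, 8 mm tall. Origin: centre of the shank's lower end.
- rubber_roller: Bystander: black rubber roller standing on end, 72 mm dia., 60 mm tall. Origin: centre of its underside.
- washer: Bystander: flat steel thrust washer lying on the bench, 60 mm dia., 22 mm bore, 6 mm thick. Origin: centre of its underside.
Mind the look-alikes: they are no part of the job. What is shaped like the bolt_b but yellow is not meant.

How it is judged:
On the way, in this order (a step that is already met when the one before it is completed fails the run):
1. one thick bolt is down in an empty flange hole ((((horizontal distance between bolt_a and hole_a below 0.004 m and z of bolt_a in the frame of hole_a between -0.033 and -0.0275 m and angle between bolt_a's own z axis and vertical below 0.08 rad) or (horizontal distance between bolt_b and hole_a below 0.004 m and z of bolt_b in the frame of hole_a between -0.033 and -0.0275 m and angle between bolt_b's own z axis and vertical below 0.08 rad)) or ((horizontal distance between bolt_a and hole_b below 0.004 m and z of bolt_a in the frame of hole_b between -0.033 and -0.0275 m and angle between bolt_a's own z axis and vertical below 0.08 rad) or (horizontal distance between bolt_b and hole_b below 0.004 m and z of bolt_b in the frame of hole_b between -0.033 and -0.0275 m and angle between bolt_b's own z axis and vertical below 0.08 rad)))), for 0.1 s.
2. both thick bolts are down in the two flange holes and let go (((horizontal distance between bolt_a and hole_a below 0.004 m and z of bolt_a in the frame of hole_a between -0.033 and -0.0275 m and angle between bolt_a's own z axis and vertical below 0.08 rad) or (horizontal distance between bolt_b and hole_a below 0.004 m and z of bolt_b in the frame of hole_a between -0.033 and -0.0275 m and angle between bolt_b's own z axis and vertical below 0.08 rad)) and ((horizontal distance between bolt_a and hole_b below 0.004 m and z of bolt_a in the frame of hole_b between -0.033 and -0.0275 m and angle between bolt_a's own z axis and vertical below 0.08 rad) or (horizontal distance between bolt_b and hole_b below 0.004 m and z of bolt_b in the frame of hole_b between -0.033 and -0.0275 m and angle between bolt_b's own z axis and vertical below 0.08 rad)) and contact force between the fingers and bolt_a below 0.1 N and contact force between the fingers and bolt_b below 0.1 N), for 0.2 s.
3. the end cap is screwed down until it bottoms out (((horizontal distance between bolt_a and hole_a below 0.004 m and z of bolt_a in the frame of hole_a between -0.033 and -0.0275 m and angle between bolt_a's own z axis and vertical below 0.08 rad) or (horizontal distance between bolt_b and hole_a below 0.004 m and z of bolt_b in the frame of hole_a between -0.033 and -0.0275 m and angle between bolt_b's own z axis and vertical below 0.08 rad)) and ((horizontal distance between bolt_a and hole_b below 0.004 m and z of bolt_a in the frame of hole_b between -0.033 and -0.0275 m and angle between bolt_a's own z axis and vertical below 0.08 rad) or (horizontal distance between bolt_b and hole_b below 0.004 m and z of bolt_b in the frame of hole_b between -0.033 and -0.0275 m and angle between bolt_b's own z axis and vertical below 0.08 rad)) and value of joint cap_turn below 0.07 rad), for 0.05 s.
At the end, for the whole second after the job is handed in: Both thick bolts let go in the empty holes, heads down to 2.5 mm, within 4 mm of the axis; the cap, once bottomed (to 0.07 rad), stands still 1.57 +- 0.35 rad off it, gripped with over 3 N, the TCP within 12 mm of its axis and at most 12 mm above its top (all of step 2 and value of joint cap_turn between 1.22 and 1.92 rad and velocity of joint cap_turn between -0.1 and 0.1 rad/s and contact force between the fingers and end_cap above 3 N and horizontal distance between the grasp point and cap_top below 0.012 m and z of the grasp point in the frame of cap_top below 0.012 m); the arm keeps its last pose, push and grip.
It fails at once if the first thin bolt is moved more than 15 mm (distance of thin_a from where it was at the start of the episode above 0.015 m).
It fails at once if the second thin bolt is moved more than 15 mm (distance of thin_b from where it was at the start of the episode above 0.015 m).
It fails at once if the rubber roller is moved more than 20 mm (distance of rubber_roller from where it was at the start of the episode above 0.02 m).
It fails at once if the washer is moved more than 20 mm (distance of washer from where it was at the start of the episode above 0.02 m).
It also fails if it takes over 72 s, if anything falls off the work surface, if the arm or the gripper's body presses on something with over 40 N, if the wrist force passes 120 N, or if a joint passes its speed limit or range.

## Working session

There is one attempt and no reset: what is moved stays moved. The work goes in short steps, Python scripts to look and compute and a tool call to move; the robot and the scene stay as the last step left them, time stands still between calls to the robot, and variables do not carry over. Pictures are saved under pics/ and viewed, about 8 in all and at most 12, crops included, and the job is handed in when it is done.

Besides the shell and the picture viewer there is one more tool, called after "Request:" as name([rows], argument=value, ...), one row to a line, values as JSON. step_arm: Moves the arm, as the interface text tells. Its arguments: {"type":"object","properties":{"deltas":{"type":"array"}},"required":["deltas"]}

```bash
mkdir -p pics; python3 - <<'E'
from bench import *
import cv2, numpy as np
for n in ("top","scene"):
    p,d=get_image(n); cv2.imwrite(f"pics/{n}0.png",p[:,:,::-1])
    for q in ("hub","end_cap","cap_dimple","bolt_block","bolt_a","thin_a","rubber_roller","washer","hole_a"):
        try: print(n,q,[(np.round(r["position"],3).tolist(),round(r["confidence"],2)) for r in spot_in(n,q)])
        except Exception as e: print(n,q,e)
print(read_state()); print(camera_model("top"))
E
```

```text
top hub [([0.527, -0.161, 0.036], 0.89)]
top end_cap [([0.525, -0.167, 0.083], 0.78)]
top cap_dimple []
top bolt_block [([0.532, 0.205, 0.043], 0.62), ([0.523, -0.166, 0.087], 0.29)]
top bolt_a [([0.53, -0.168, 0.082], 0.72), ([0.528, 0.163, 0.058], 0.67), ([0.538, 0.245, 0.051], 0.43)]
top thin_a [([0.575, 0.2, 0.05], 0.64)]
top rubber_roller [([0.747, -0.007, 0.06], 0.85)]
top washer [([0.423, 0.004, 0.009], 0.56)]
top hole_a [([0.523, -0.161, 0.038], 0.57)]
scene hub []
scene end_cap [([0.528, -0.157, 0.082], 0.68)]
scene cap_dimple [([0.526, -0.154, 0.09], 0.8)]
scene bolt_block [([0.544, 0.216, 0.043], 0.71), ([0.528, -0.156, 0.085], 0.39), ([0.54, -0.14, 0.033], 0.34)]
scene bolt_a [([0.533, 0.164, 0.051], 0.78), ([0.622, 0.052, 0.042], 0.76), ([0.541, 0.254, 0.052], 0.67)]
scene thin_a [([0.579, 0.2, 0.047], 0.57), ([0.494, 0.213, 0.044], 0.49)]
scene rubber_roller [([0.751, 0.005, 0.059], 0.82)]
scene washer [([0.424, 0.005, 0.006], 0.74)]
scene hole_a [([0.541, -0.141, 0.036], 0.94), ([0.53, 0.166, 0.052], 0.7)]
{'time_s': 1.0, 'joints': array([-1.25348704e+00,  4.93567835e-
[... 411 characters left out ...]
1.81076626]), 'contact_force': array([ 0.24362003, -0.45129023,  0.1308527 ]), 'moment': array([ 0.05879789, -0.05315544,  0.03107253]), 'gripper_width': 0.09123085180725284}
{'intrinsics': array([[406.184513  ,   0.        , 283.18981442],
       [  0.        , 406.184513  , 210.89981249],
       [  0.        ,   0.        ,   1.        ]]), 'extrinsics': array([[ 3.55514606e-03, -9.99748245e-01,  2.21541915e-02,
         1.53202667e-04],
       [ 9.93860401e-01,  5.98240849e-03,  1.10479477e-01,
        -6.06171039e-01],
       [-1.10584199e-01,  2.16254030e-02,  9.93631459e-01,
        -8.40761711e-01],
       [ 0.00000000e+00,  0.00000000e+00,  0.00000000e+00,
         1.00000000e+00]])}
```

```bash
python3 - <<'E'
import cv2,numpy as np
a=cv2.imread("pics/top0.png");b=cv2.imread("pics/scene0.png")
cv2.imwrite("pics/t1.png",cv2.resize(a,(800,600),interpolation=cv2.INTER_CUBIC))
E
```

```text
(no output)
```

View pics/t1.png

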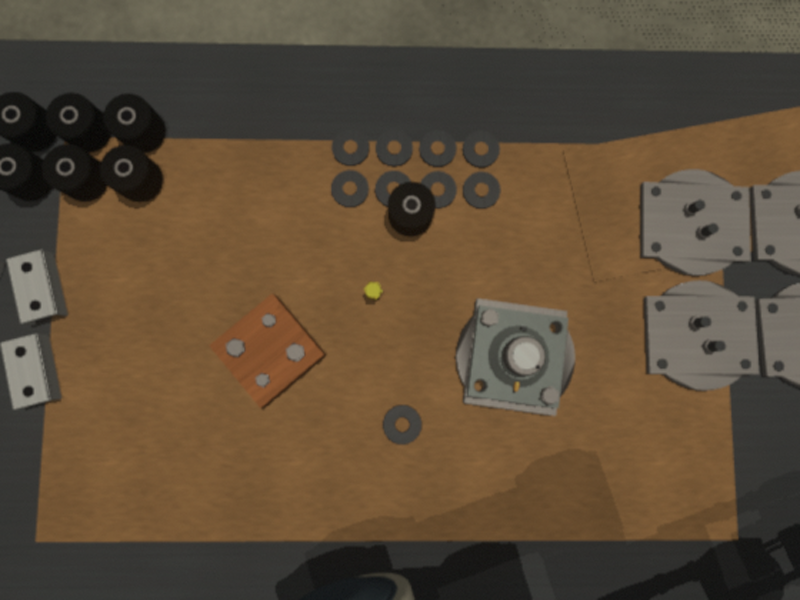

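View pics/scene0.png

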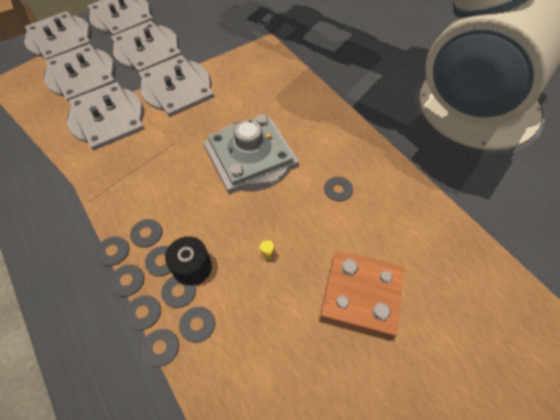

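The top view (800 px wide) shows the thick bolts at (235,347) and (295,352), and the empty flange holes at (557,327) and (480,386). The yellow bolt at (372,290) is the decoy. Next I'll write a helper and fly over.

```bash
cat > h.py <<'E'
from bench import *
import cv2, numpy as np, sys
from scipy.spatial.transform import Rotation as R
def pose():
    s=read_state(); return s,R.from_euler("xyz",s["ee_rot"])
def jaw(r):
    y=r.as_matrix()[:,1]; return np.arctan2(y[1],y[0])
def plan(p,yaw):
    """delta to TCP p, tool down, jaw axis at world angle yaw (mod pi)"""
    s,r=pose(); d=(yaw-jaw(r)+np.pi/2)%np.pi-np.pi/2
    y=np.array([np.cos(jaw(r)+d),np.sin(jaw(r)+d),0]); x=np.array([0,0,-1.])
    T=R.from_matrix(np.c_[x,y,np.cross(x,y)])
    print("plan",np.round(100*r.inv().apply(np.array(p)-s["ee_pos"]),2),np.round((r.inv()*T).as_rotvec(),3),"yaw from",round(jaw(r),3),"by",round(d,3),"j6",round(s["joints"][5],2))
def ray(n,uv,M=None):
    M=M or camera_model(n); K=M["intrinsics"]; E=M["extrinsics"]
    q=(np.array(uv,float)-K[:2,2])/np.array([K[0,0],K[1,1]])
    if n=="wrist":
        t=np.linalg.norm(q); v=np.array([q[0]/t*np.sin(t),q[1]/t*np.sin(t),np.cos(t)]) if t>0 else np.array([0,0,1.])
    else: v=np.array([q[0],q[1],1])
    v=v*[1,-1,-1]; return -E[:3,:3].T@E[:3,3],E[:3,:3].T@v
def atz(n,uv,z,M=None):
    c,v=ray(n,uv,M); return c+v*(z-c[2])/v[2]
def proj(n,P,M=None):
    M=M or camera_model(n); K=M["intrinsics"]; E=M["extrinsics"]
    c=(E[:3,:3]@np.array(P,float)+E[:3,3])*[1,-1,-1]
    if n=="wrist":
        h=np.hypot(c[0],c[1]); q=c[:2]/h*np.arctan2(h,c[2])
    else: q=c[:2]/c[2]
    return q*[K[0,0],K[1,1]]+K[:2,2]
E
python3 - <<'E'
from h import *
a=np.array([.528,.163]);
s=4/560*0+560/800
for n,uv,z in [("bolt1",(295,352),.052),("bolt2",(235,347),.052),("hA",(557,327),.036),("hB",(480,386),.036),("s1",(489,317),.048),("s2",(549,396),.048),("cap",(525,355),.085)]:
    print(n,atz("top",np.array(uv)*.7,z).round(4))
s,r=pose(); print(r.as_matrix().round(3),jaw(r))
M=camera_model("wrist"); E=M["extrinsics"]; print(M["intrinsics"]); c=-E[:3,:3].T@E[:3,3]
print("cam in tool",r.inv().apply(c-s["ee_pos"]).round(3), "look dir tool",r.inv().apply(-E[2,:3]).round(3))
plan([.50,-.165,.22],0)
plan([.51,.2,.22],0)
E
```

```text
bolt1 [0.5289 0.1626 0.052 ]
bolt2 [0.5358 0.2496 0.052 ]
hA [ 0.5684 -0.2264  0.036 ]
hB [ 0.4802 -0.1092  0.036 ]
s1 [ 0.5819 -0.1219  0.048 ]
s2 [ 0.4664 -0.2086  0.048 ]
cap [ 0.5253 -0.1659  0.085 ]
[[-0.     0.401 -0.916]
 [-0.    -0.916 -0.401]
 [-1.     0.     0.   ]] -1.157974116718252
[[325.1922621    0.         283.41618652]
 [  0.         325.1922621  209.28226455]
 [  0.           0.           1.        ]]
cam in tool [-0.151 -0.001 -0.067] look dir tool [ 0.97  -0.001  0.241]
plan [  1.27 -27.33 -39.18] [-1.158  0.    -0.   ] yaw from -1.158 by 1.158 j6 -0.1
plan [  1.27 -60.36 -54.74] [-1.158  0.    -0.   ] yaw from -1.158 by 1.158 j6 -0.1
```

Request:
step_arm([
  [[1.3,-27,-42,-1.158,0,0,100],[1.3,-27,-42,-1.158,0,0,100],[1.3,-27,-42,-1.158,0,0,100],[1.3,-27,-42,-1.158,0,0,100],[1.3,-27,-42,-1.158,0,0,100],[1.3,-27,-42,-1.158,0,0,100],[1.3,-27,-42,-1.158,0,0,100],[1.3,-27,-42,-1.158,0,0,100]],
])

```text
time_s: 1.67
ee_pos: [0.436, -0.2932, 0.2242]
ee_rot: [1.058, 1.57, -0.665]
contact_force: [0.8, -0.4, 0.5]
gripper_width: 0.091
```

```bash
python3 - <<'E'
from h import *
plan([.525,-.165,.23],0)
E
```

```text
plan [ -0.58   6.86 -14.02] [-0.152  0.    -0.   ] yaw from -0.152 by 0.152 j6 -0.55
```

Request:
step_arm([
  [[-0.6,6.9,-14,-0.15,0,0,100],[-0.6,6.9,-14,-0.15,0,0,100],[-0.6,6.9,-14,-0.15,0,0,100],[-0.6,6.9,-14,-0.15,0,0,100],[-0.6,6.9,-14,-0.15,0,0,100],[-0.6,6.9,-14,-0.15,0,0,100]],
])

```text
time_s: 2.17
ee_pos: [0.5261, -0.1663, 0.23]
ee_rot: [0.859, 1.571, -0.717]
contact_force: [-1.4, -0.2, 0.5]
gripper_width: 0.0908
```

```bash
python3 - <<'E'
from h import *
M=camera_model("wrist");p,d=get_image("wrist")
import pickle;pickle.dump((M,p,d,read_state()),open("w_hub.pkl","wb"))
print(M["extrinsics"].round(3).tolist(), read_state()["ee_pos"])
b=cv2.resize(p[:,:,::-1],(800,600),interpolation=cv2.INTER_CUBIC)
cv2.imwrite("pics/w1.png",b)
for q in ("end_cap","cap_dimple","hole_a","hub","bolt_a"):
    print(q,[(np.round(r["position"],4).tolist(),round(r["confidence"],2)) for r in spot_in("wrist",q)])
plan([.532,.206,.23],0)
E
```

```text
[[1.0, -0.004, -0.001, -0.525], [0.004, 0.971, -0.24, 0.185], [0.002, 0.24, 0.971, -0.347], [0.0, 0.0, 0.0, 1.0]] [ 0.52542987 -0.16728317  0.22997946]
end_cap [([0.5257, -0.1669, 0.0859], 0.84)]
cap_dimple [([0.5252, -0.1664, 0.0858], 0.95)]
hole_a [([0.5287, -0.1566, 0.0312], 0.92), ([0.5283, -0.164, 0.0833], 0.39)]
hub [([0.5253, -0.151, 0.0351], 0.97)]
bolt_a [([0.6263, 0.0424, 0.0391], 0.81)]
plan [  0.     0.35 -37.46] [-0.01  0.    0.  ] yaw from -0.01 by 0.01 j6 -0.41
```

View pics/w1.png

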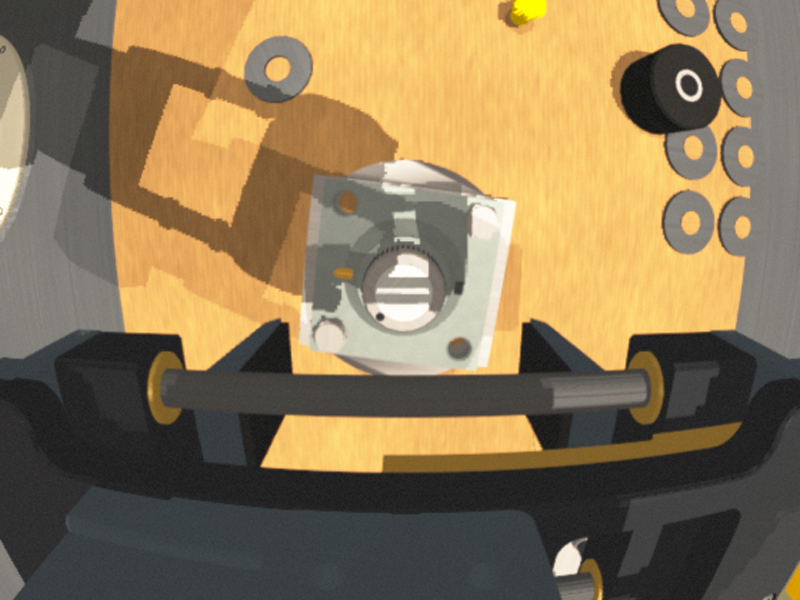

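The wrist view (800 px) shows the empty holes at (346,203) and (459,348), seated heads at (484,220) and (330,333), the cap at (403,289) and the dimple at (380,317).

```bash
python3 - <<'E'
from h import *
import pickle
M,p,d,s=pickle.load(open("w_hub.pkl","rb"))
for n,uv,z in [("h1",(346,203),.036),("h2",(459,348),.036),("s1",(484,220),.048),("s2",(330,333),.048),("cap",(403,289),.0855),("dim",(380,317),.0855)]:
    print(n,atz("wrist",np.array(uv)*.7,z,M).round(4))
# mosaic of 4x crops
t=[]
for uv in [(346,203),(459,348),(484,220),(395,300)]:
    c=np.array(uv)*.7; c=c.astype(int); t.append(cv2.resize(p[c[1]-25:c[1]+25,c[0]-25:c[0]+25,::-1],(300,300),interpolation=cv2.INTER_CUBIC)); print(c-25)
cv2.imwrite("pics/m1.png",np.vstack([np.hstack(t[:2]),np.hstack(t[2:])]))
print((d[150:165:4,275:300:6]).round(4))
E
```

```text
h1 [ 0.4812 -0.1098  0.036 ]
h2 [ 0.5673 -0.2235  0.036 ]
s1 [ 0.582  -0.1218  0.048 ]
s2 [ 0.4675 -0.2068  0.048 ]
cap [ 0.5234 -0.1644  0.0855]
dim [ 0.5081 -0.1833  0.0855]
[217 117]
[296 218]
[313 129]
[251 185]
[[0.3409 0.3404 0.3397 0.3407 0.3427]
 [0.3393 0.3384 0.3376 0.3405 0.3413]
 [0.3345 0.3345 0.3336 0.337  0.3383]
 [0.3309 0.3301 0.3318 0.3324 0.3361]]
```

View pics/m1.png

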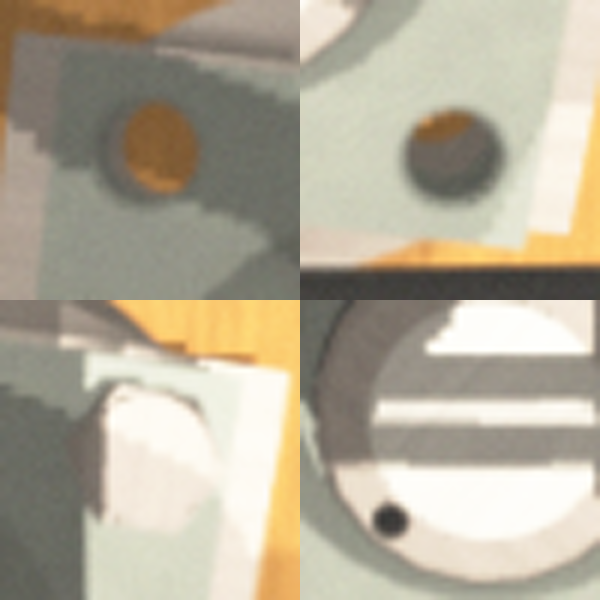

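Request:
step_arm([
  [[0,0.4,-37.4,0,0,0,50],[0,0.4,-37.4,0,0,0,50],[0,0.4,-37.4,0,0,0,50],[0,0.4,-37.4,0,0,0,50],[0,0.4,-37.4,0,0,0,50],[0,0.4,-37.4,0,0,0,50],[0,0.4,-37.4,0,0,0,50],[0,0.4,-37.4,0,0,0,50]],
])

```text
time_s: 3.13
ee_pos: [0.5314, 0.167, 0.2302]
ee_rot: [1.581, 1.571, 0.001]
contact_force: [1.5, -0.7, -0.0]
gripper_width: 0.0461
```

```bash
python3 - <<'E'
from h import *
import pickle
M,p,d,s=pickle.load(open("w_hub.pkl","rb"))
h1=atz("wrist",(241.9,141.9),.036,M);h2=atz("wrist",(321.1,243.4),.036,M)
print(h1.round(4),h2.round(4),((h1+h2)/2).round(4),np.linalg.norm(h1-h2).round(4),"want .1442, ang",np.arctan2(*(h2-h1)[1::-1]))
plan([.532,.206,.23],0)
M=camera_model("wrist");p,d=get_image("wrist");pickle.dump((M,p,d,read_state()),open("w_blk.pkl","wb"))
for n,P in (("b1",(.5289,.1626,.052)),("b2",(.5358,.2496,.052))): print(n,proj("wrist",P,M))
c=[proj("wrist",(x,y,.052),M) for x,y in((.5289,.1626),(.5358,.2496))]
m=((c[0]+c[1])/2).astype(int);print(m-[80,60])
cv2.imwrite("pics/w2.png",cv2.resize(p[m[1]-60:m[1]+60,m[0]-80:m[0]+80,::-1],(800,600),interpolation=cv2.INTER_CUBIC))
E
```

```text
[ 0.4809 -0.1096  0.036 ] [ 0.567  -0.2232  0.036 ] [ 0.524  -0.1664  0.036 ] 0.1427 want .1442, ang -0.9222094666786824
plan [ 0.02  0.03 -3.9 ] [-0.009 -0.    -0.   ] yaw from -0.009 by 0.009 j6 0.21
b1 [282.45564915 201.10266409]
b2 [288.59459474 116.26818322]
[205  98]
```

View pics/w2.png

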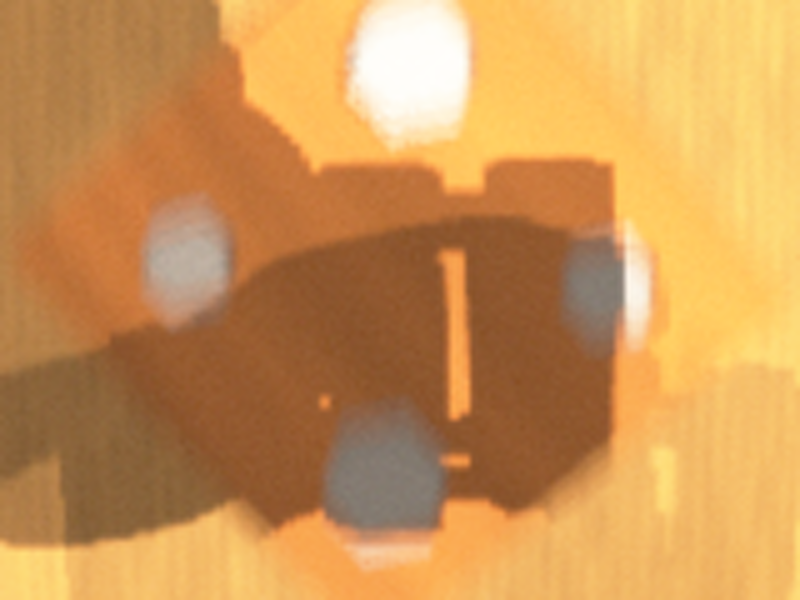

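Request:
step_arm([
  [[4,0,0,0,0,0,50],[4,0,0,0,0,0,50],[4,0,0,0,0,0,50],[4,0,0,0,0,0,50],[4,0,0,0,0,0,50]],
])

```text
time_s: 3.6
ee_pos: [0.5325, 0.1649, 0.1916]
ee_rot: [1.779, 1.569, 0.199]
contact_force: [0.3, -0.4, -0.5]
gripper_width: 0.0459
```

```bash
python3 - <<'E'
from h import *
import pickle
M=camera_model("wrist");p,d=get_image("wrist");s=read_state();pickle.dump((M,p,d,s),open("w_blk.pkl","wb"))
print(s["ee_pos"],np.abs(s["dq"]).max())
c=[proj("wrist",(x,y,.052),M) for x,y in((.5289,.1626),(.5358,.2496))]
m=((c[0]+c[1])/2).astype(int);print(c,m-[80,60])
cv2.imwrite("pics/w3.png",cv2.resize(p[m[1]-60:m[1]+60,m[0]-80:m[0]+80,::-1],(800,600),interpolation=cv2.INTER_CUBIC))
print([(np.round(r["position"],4).tolist(),round(r["confidence"],2)) for r in spot_in("wrist","bolt_a")])
plan([.5289,.1626,.12],0)
E
```

```text
[0.53244615 0.16503263 0.1915366 ] 0.00792001244584566
[array([280.89900928, 208.04055997]), array([287.76819707, 112.15644759])] [204 100]
[([0.5287, 0.1631, 0.0548], 0.71), ([0.5338, 0.2531, 0.0561], 0.62)]
plan [ 7.14 -0.36  0.26] [-0.009 -0.    -0.002] yaw from -0.009 by 0.009 j6 0.2
```

View pics/w3.png

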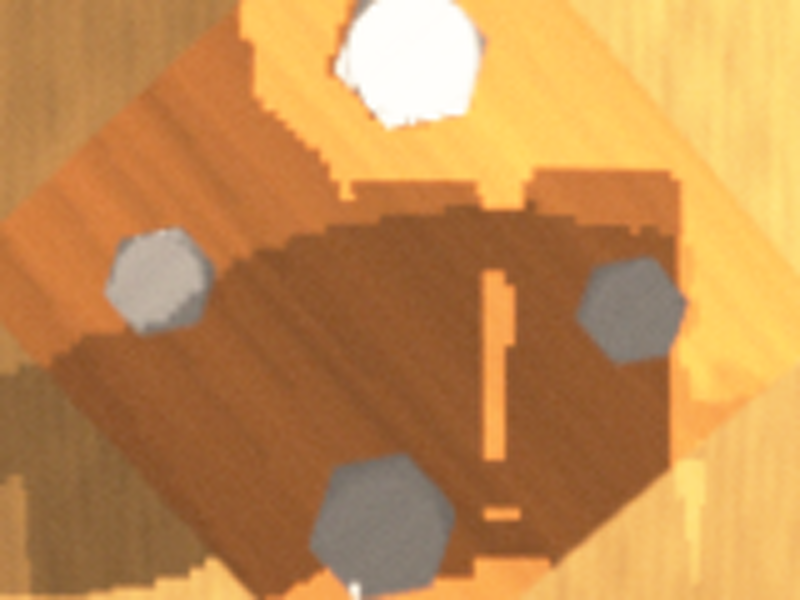

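```bash
cat >> h.py <<'E'
E
python3 - <<'E'
from h import *
import pickle
M,p,d,s=pickle.load(open("w_blk.pkl","rb"))
print(atz("wrist",(280.2,206.4),.052,M).round(4), atz("wrist",(204+407/5-.4,100+62/5-.4),.052,M).round(4))
plan([.5287,.1632,.09],.646)
E
```

```text
[0.5283 0.1642 0.052 ] [0.5334 0.2498 0.052 ]
plan [10.14 -0.39  0.2 ] [-0.655  0.    -0.002] yaw from -0.009 by 0.655 j6 0.2
```

Request:
step_arm([
  [[10.1,-0.4,0.15,-0.655,0,0,50],[10.1,-0.4,0.15,-0.655,0,0,50],[10.1,-0.4,0.15,-0.655,0,0,50],[10.1,-0.4,0.15,-0.655,0,0,50],[10.1,-0.4,0.15,-0.655,0,0,50],[10.1,-0.4,0.15,-0.655,0,0,50],[10.1,-0.4,0.15,-0.655,0,0,50]],
])

```text
time_s: 4.28
ee_pos: [0.5282, 0.1639, 0.0897]
ee_rot: [1.098, 1.57, 0.175]
contact_force: [-0.6, 0.3, 0.8]
gripper_width: 0.0456
```

```bash
python3 - <<'E'
from h import *
plan([.5285,.1637,.061],.646)
E
```

```text
plan [2.87 0.01 0.04] [ 0.002  0.    -0.001] yaw from 0.648 by -0.002 j6 -0.46
```

Descend, then close in place.

Request:
step_arm([
  [[2.8,0,0,0,0,0,50],[2.8,0,0,0,0,0,50],[2.8,0,0,0,0,0,50],[2.8,0,0,0,0,0,5],[2.8,0,0,0,0,0,5],[2.8,0,0,0,0,0,5],[2.8,0,0,0,0,0,5],[2.8,0,0,0,0,0,5]],
])

```text
time_s: 4.95
ee_pos: [0.5277, 0.1642, 0.0615]
ee_rot: [1.038, 1.57, 0.114]
contact_force: [-0.9, -1.1, 6.8]
gripper_width: 0.0229
```

Request:
step_arm([
  [[0,0,0,0,0,0,5],[0,0,0,0,0,0,5],[0,0,0,0,0,0,5],[0,0,0,0,0,0,5]],
])

```text
time_s: 5.28
ee_pos: [0.5277, 0.1642, 0.0615]
ee_rot: [1.034, 1.57, 0.11]
contact_force: [-0.9, -1.5, 6.6]
gripper_width: 0.0237
```

Request:
step_arm([
  [[-3,0,0,0,0,0,5],[-6,0,0,0,0,0,5],[-9,0,0,0,0,0,5],[-9,0,0,0,0,0,5]],
])

```text
time_s: 5.62
ee_pos: [0.5299, 0.1648, 0.1561]
ee_rot: [1.12, 1.564, 0.196]
contact_force: [1.9, 0.1, -0.0]
gripper_width: 0.0235
```

```bash
python3 - <<'E'
from h import *
print(read_state()["gripper_width"],read_state()["contact_force"])
plan([.4809,-.1096,.15],.649)
E
```

```text
0.023547480340102667 [ 1.8900743   0.11421334 -0.02095291]
plan [  0.54 -20.45  18.93] [-0.002  0.003 -0.006] yaw from 0.647 by 0.002 j6 -0.45
```

Request:
step_arm([
  [[0.5,-20.4,18.9,0,0,0,5],[0.5,-20.4,18.9,0,0,0,5],[0.5,-20.4,18.9,0,0,0,5],[0.5,-20.4,18.9,0,0,0,5],[0.5,-20.4,18.9,0,0,0,5],[0.5,-20.4,18.9,0,0,0,5],[0.5,-20.4,18.9,0,0,0,5],[0.5,-20.4,18.9,0,0,0,5]],
])

```text
time_s: 6.28
ee_pos: [0.478, -0.114, 0.1458]
ee_rot: [-0.614, 1.57, -1.542]
contact_force: [0.9, -0.3, -0.1]
gripper_width: 0.0238
```

Request:
step_arm([
  [[0,0,0,0,0,0,5],[0,0,0,0,0,0,5],[0,0,0,0,0,0,5]],
])

```text
time_s: 6.53
ee_pos: [0.4787, -0.1087, 0.1459]
ee_rot: [-2.967, 1.57, 2.393]
contact_force: [0.9, 0.5, -1.5]
gripper_width: 0.0233
```

```bash
python3 - <<'E'
from h import *
plan([.4806,-.1092,.105],.649)
M=camera_model("wrist");p,d=get_image("wrist");s=read_state();print(s["ee_pos"],s["dq"].round(3))
c=proj("wrist",(.4806,-.1092,.036),M);print(c);m=c.astype(int)
cv2.imwrite("pics/w4.png",cv2.resize(p[m[1]-75:m[1]+75,m[0]-100:m[0]+100,::-1],(800,600),interpolation=cv2.INTER_CUBIC));print(m-[100,75])
E
```

```text
plan [4.09 0.12 0.16] [-0.001 -0.     0.   ] yaw from 0.648 by 0.001 j6 -0.99
[ 0.4788279  -0.1085379   0.14594993] [ 0.001 -0.002 -0.001 -0.002  0.001 -0.003]
[285.42418412 216.35999512]
[185 141]
```

View pics/w4.png

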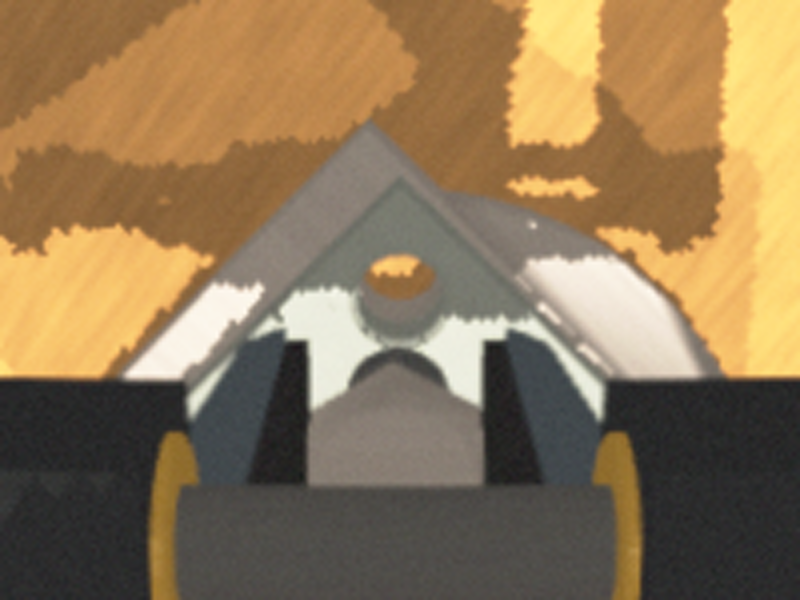

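The hole mouth is at crop (400,296), about full-image (284.6,214.6). The bolt is held squarely on its flats.

```bash
python3 - <<'E'
from h import *
print(atz("wrist",(284.6,214.6),.036).round(4))
h=proj("wrist",[.5277-.5277+.4788,-.1085,.1465-.0]); 
s,r=pose(); E=camera_model("wrist")["extrinsics"]
# expected head-top front vertex if bolt centred on TCP axis: toward camera (-tool z) by 13.86mm, head top 9.5mm below TCP
P=s["ee_pos"]+r.apply([.0095,0,-.01386]); print(proj("wrist",P),"seen",185+397/4-.4,141+365/4-.4)
for dz in(-.002,0,.002): print(dz,proj("wrist",s["ee_pos"]+r.apply([.0215,0,-.01386+dz])), proj("wrist",s["ee_pos"]+r.apply([.0095,0,-.01386+dz])))
E
```

```text
[ 0.4792 -0.1083  0.036 ]
[284.48710059 237.96133587] seen 283.85 231.85
-0.002 [284.42109629 227.5392562 ] [284.49406877 234.32238484]
0 [284.41495511 230.97203169] [284.48710059 237.96133587]
0.002 [284.40877867 234.38184172] [284.48009247 241.57257683]
```

Request:
step_arm([
  [[2,0.07,0.02,0,0,0,5],[4,0.07,0.02,0,0,0,5],[5.2,0.07,0.02,0,0,0,5],[5.4,0.07,0.02,0,0,0,5],[5.4,0.07,0.02,0,0,0,5]],
])

```text
time_s: 7.0
ee_pos: [0.4792, -0.1084, 0.0916]
ee_rot: [-2.585, 1.569, 2.776]
contact_force: [0.3, 0.4, -0.8]
gripper_width: 0.0235
```

```bash
python3 - <<'E'
from h import *
M=camera_model("wrist");p,d=get_image("wrist");s,r=pose();print(s["ee_pos"],s["contact_force"])
m=np.array([284,215])
cv2.imwrite("pics/w5.png",cv2.resize(p[m[1]-60:m[1]+60,m[0]-80:m[0]+80,::-1],(800,600),interpolation=cv2.INTER_CUBIC))
E
```

```text
[ 0.4796059  -0.10869916  0.09226587] [ 0.82398805 -0.25353427 -0.91120297]
```

View pics/w5.png

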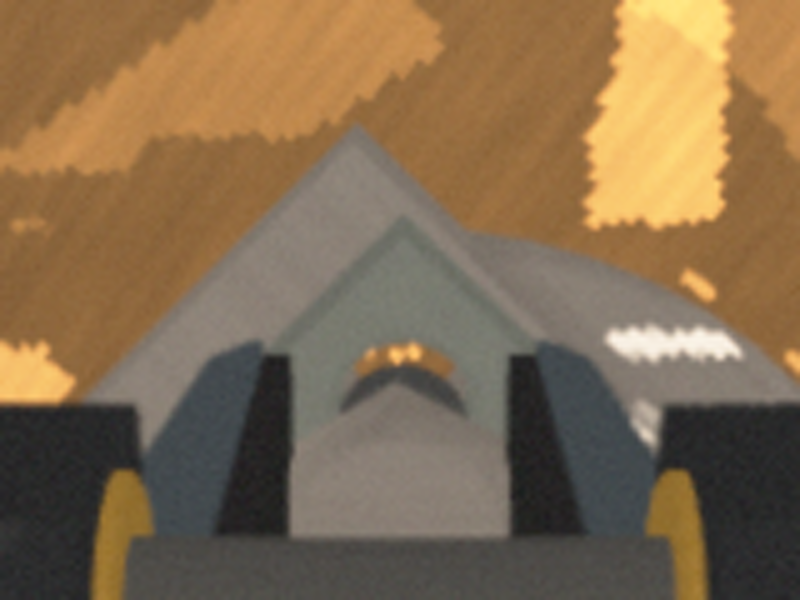

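The bolt tip is lined up with the mouth, with even gaps after allowing for parallax. Descending.

Request:
step_arm([
  [[0.8,0,0,0,0,0,5],[1.4,0,0,0,0,0,5],[2,0,0,0,0,0,5],[2.6,0,0,0,0,0,5],[3.2,0,0,0,0,0,5],[3.2,0,0,0,0,0,5]],
])

```text
time_s: 7.55
ee_pos: [0.4789, -0.1092, 0.0589]
ee_rot: [-2.589, 1.569, 2.771]
contact_force: [-0.3, 0.4, -0.9]
gripper_width: 0.0235
```

Request:
step_arm([
  [[0,0,0,0,0,0,50],[0,0,0,0,0,0,50],[0,0,0,0,0,0,50],[-4,0,0,0,0,0,50],[-8,0,0,0,0,0,50],[-12,0,0,0,0,0,50],[-12,0,0,0,0,0,50],[-12,0,0,0,0,0,50]],
])

```text
time_s: 8.22
ee_pos: [0.4807, -0.1097, 0.1825]
ee_rot: [0.582, 1.566, -0.342]
contact_force: [-0.6, 0.6, 0.0]
gripper_width: 0.0456
```

```bash
python3 - <<'E'
from h import *
M=camera_model("wrist");p,d=get_image("wrist");s,r=pose();print(s["ee_pos"],s["contact_force"],s["dq"].round(3))
m=np.array([284,230]);a=p[m[1]-75:m[1]+75,m[0]-75:m[0]+75,::-1]
cv2.imwrite("pics/w6.png",cv2.resize(a,(600,600),interpolation=cv2.INTER_CUBIC))
# head top height from depth
c=proj("wrist",(.4792,-.1083,.048),M).astype(int);z=d[c[1],c[0]]
for du in (-3,0,3):
    u=(c[0]+du,c[1]); o,v=ray("wrist",u,M); fz=-(M["extrinsics"][:3,:3]@v)[2]; print((o+v*d[u[1],u[0]]/fz).round(4))
plan([.5334,.2498,.18],np.radians(45))
E
```

```text
[ 0.47971529 -0.10940514  0.18086772] [-1.40266513 -0.25807387  0.16903073] [-0.001  0.035  0.027 -0.    -0.009 -0.   ]
[ 0.4766 -0.1097  0.0468]
[ 0.4789 -0.1082  0.0464]
[ 0.481  -0.1064  0.0469]
plan [  0.07  25.94 -25.42] [-0.138  0.002 -0.001] yaw from 0.647 by 0.138 j6 -0.99
```

View pics/w6.png

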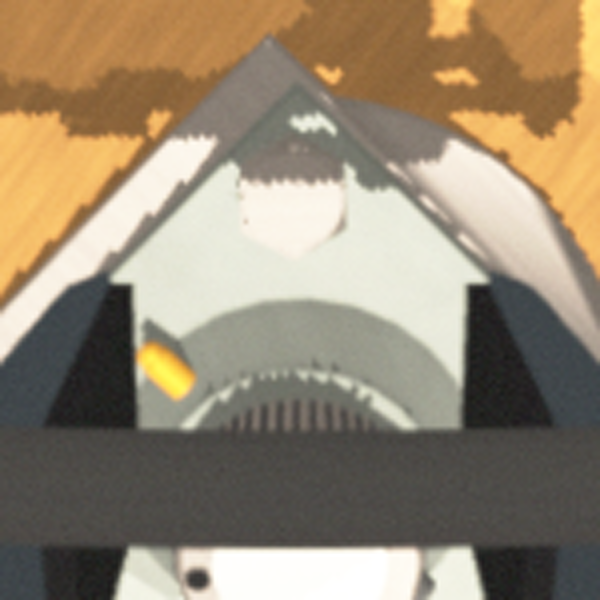

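Bolt one is seated, its head flush on the flange. Next is the second bolt.

Request:
step_arm([
  [[0,26,-25.4,-0.138,0,0,50],[0,26,-25.4,-0.138,0,0,50],[0,26,-25.4,-0.138,0,0,50],[0,26,-25.4,-0.138,0,0,50],[0,26,-25.4,-0.138,0,0,50],[0,26,-25.4,-0.138,0,0,50],[0,26,-25.4,-0.138,0,0,50],[0,26,-25.4,-0.138,0,0,50]],
])

```text
time_s: 8.93
ee_pos: [0.5283, 0.2223, 0.1785]
ee_rot: [-2.045, 1.568, -2.83]
contact_force: [1.0, -1.2, -0.6]
gripper_width: 0.0457
```

Request:
step_arm([
  [[0,1.5,-1.5,0,0,0,50],[0,1.5,-1.5,0,0,0,50],[0,1.5,-1.5,0,0,0,50],[0,1.5,-1.5,0,0,0,50],[0,1.5,-1.5,0,0,0,50]],
])

```text
time_s: 9.35
ee_pos: [0.5289, 0.2403, 0.1794]
ee_rot: [-1.898, 1.569, -2.685]
contact_force: [-0.3, 0.4, -1.1]
gripper_width: 0.0458
```

```bash
python3 - <<'E'
from h import *
M=camera_model("wrist");p,d=get_image("wrist");s,r=pose();print(s["ee_pos"],s["dq"].round(3))
print([(np.round(q["position"],4).tolist(),round(q["confidence"],2)) for q in spot_in("wrist","bolt_a")])
m=proj("wrist",(.533,.2505,.052),M).astype(int);print(m-[60,60])
cv2.imwrite("pics/w7.png",cv2.resize(p[m[1]-60:m[1]+60,m[0]-60:m[0]+60,::-1],(600,600),interpolation=cv2.INTER_CUBIC))
plan([.533,.251,.09],np.radians(45))
E
```

```text
[0.52910849 0.24025794 0.17965591] [-0.002 -0.006 -0.006  0.     0.002  0.002]
[([0.5337, 0.2524, 0.0544], 0.72)]
[235 144]
plan [ 8.98  1.02 -0.49] [-0.002 -0.     0.   ] yaw from 0.784 by 0.002 j6 -0.46
```

View pics/w7.png

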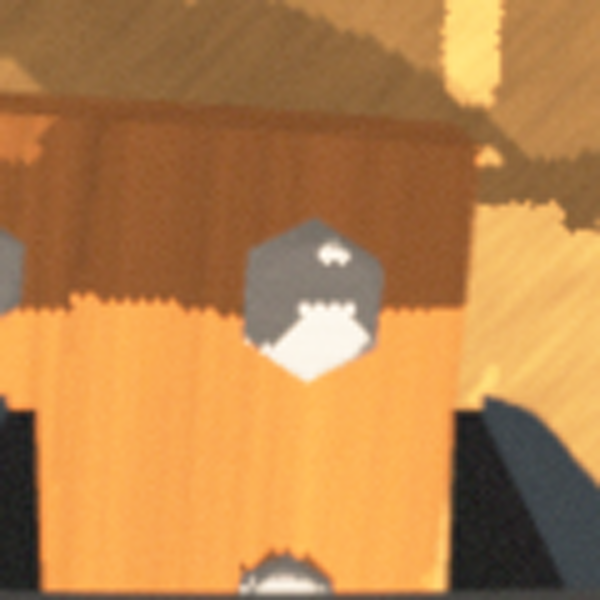

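The second bolt's head is centred at crop (313,303), with its flats square to the jaws.

```bash
python3 - <<'E'
from h import *
b=atz("wrist",(297.2,204.2),.052);print(b.round(4))
plan([b[0],b[1],.062],np.radians(45))
E
```

```text
[0.5342 0.252  0.052 ]
plan [11.78  1.18 -0.47] [-0.002 -0.     0.   ] yaw from 0.784 by 0.002 j6 -0.46
```

Request:
step_arm([
  [[3,1.15,-0.45,0,0,0,50],[7,1.15,-0.45,0,0,0,50],[10,1.15,-0.45,0,0,0,50],[11.8,1.15,-0.45,0,0,0,50],[11.8,1.15,-0.45,0,0,0,50],[11.8,1.15,-0.45,0,0,0,50],[11.8,1.15,-0.45,0,0,0,5],[11.8,1.15,-0.45,0,0,0,5]],
])

```text
time_s: 10.12
ee_pos: [0.5345, 0.2523, 0.0623]
ee_rot: [1.015, 1.57, 0.229]
contact_force: [-0.4, 0.6, -0.1]
gripper_width: 0.0352
```

Request:
step_arm([
  [[0,0,0,0,0,0,5],[0,0,0,0,0,0,5],[0,0,0,0,0,0,5],[0,0,0,0,0,0,5],[0,0,0,0,0,0,5],[0,0,0,0,0,0,5]],
])

```text
time_s: 10.62
ee_pos: [0.5344, 0.2527, 0.0622]
ee_rot: [0.476, 1.57, -0.31]
contact_force: [-1.0, -3.4, 5.7]
gripper_width: 0.0235
```

Request:
step_arm([
  [[-3,0,0,0,0,0,5],[-6,0,0,0,0,0,5],[-9,0,0,0,0,0,5],[-10,0,0,0,0,0,5],[-10,0,0,0,0,0,5]],
])

```text
time_s: 11.03
ee_pos: [0.5354, 0.2534, 0.1645]
ee_rot: [1.169, 1.566, 0.384]
contact_force: [0.1, 0.8, -0.9]
gripper_width: 0.0236
```

```bash
python3 - <<'E'
from h import *
print(read_state()["gripper_width"])
plan([.5662,-.2239,.155],.649)
E
```

```text
0.023550398023969275
plan [  0.88 -31.57  35.94] [ 0.136  0.001 -0.004] yaw from 0.785 by -0.136 j6 -0.44
```

Request:
step_arm([
  [[0.5,-31.6,36,0.136,0,0,5],[0.5,-31.6,36,0.136,0,0,5],[0.5,-31.6,36,0.136,0,0,5],[0.5,-31.6,36,0.136,0,0,5],[0.5,-31.6,36,0.136,0,0,5],[0.5,-31.6,36,0.136,0,0,5],[0.5,-31.6,36,0.136,0,0,5],[0.5,-31.6,36,0.136,0,0,5]],
])

```text
time_s: 11.7
ee_pos: [0.5547, -0.0816, 0.1568]
ee_rot: [-2.55, 1.568, 2.812]
contact_force: [1.6, -0.9, -1.2]
gripper_width: 0.0233
```

```bash
python3 - <<'E'
from h import *
print(read_state()["gripper_width"])
plan([.5662,-.2239,.145],.649)
E
```

```text
0.023257703207258396
plan [ 1.17 -7.68 12.04] [ 0.    -0.002  0.001] yaw from 0.649 by -0.0 j6 -0.9
```

Request:
step_arm([
  [[0.6,-7.0,11,0,0,0,5],[0.6,-7.0,11,0,0,0,5],[0.6,-7.0,11,0,0,0,5],[0.6,-7.0,11,0,0,0,5],[0.6,-7.0,11,0,0,0,5],[0.6,-7.0,11,0,0,0,5],[0.6,-7.0,11,0,0,0,5]],
])

```text
time_s: 12.28
ee_pos: [0.5659, -0.2083, 0.1516]
ee_rot: [-2.823, 1.569, 2.539]
contact_force: [0.4, 0.4, -1.6]
gripper_width: 0.0234
```

```bash
python3 - <<'E'
from h import *
print(read_state()["dq"].round(3))
plan([.5662,-.2239,.135],.649)
E
```

```text
[ 0.013 -0.011 -0.003 -0.001  0.005 -0.   ]
plan [ 1.66 -0.92  1.26] [ 0.001 -0.002  0.001] yaw from 0.65 by -0.001 j6 -1.1
```

Request:
step_arm([
  [[0.5,-0.95,1.25,0,0,0,5],[0.5,-0.95,1.25,0,0,0,5],[0.5,-0.95,1.25,0,0,0,5],[0.5,-0.95,1.25,0,0,0,5]],
])

```text
time_s: 12.62
ee_pos: [0.5664, -0.2247, 0.1475]
ee_rot: [3.119, 1.57, 2.197]
contact_force: [0.3, 0.7, -1.4]
gripper_width: 0.0236
```

```bash
python3 - <<'E'
from h import *
import pickle
M=camera_model("wrist");p,d=get_image("wrist");s,r=pose();print(s["ee_pos"],s["dq"].round(3));pickle.dump((M,p,d,s),open("w_h2.pkl","wb"))
m=proj("wrist",(.5662,-.2239,.036),M);print(m);m=m.astype(int);print(m-[40,30])
cv2.imwrite("pics/w8.png",cv2.resize(p[m[1]-30:m[1]+30,m[0]-40:m[0]+40,::-1],(800,600),interpolation=cv2.INTER_CUBIC))
t=s["ee_pos"];print("exp head vtx bottom",proj("wrist",t+r.apply([.0222,0,-.01386]),M),"tip far edge",proj("wrist",t+r.apply([.0522,0,-.008]),M))
plan([.5662,-.2239,.145],.649)
E
```

```text
[ 0.56645182 -0.22467611  0.14759782] [-0.003 -0.002 -0.004  0.    -0.001 -0.003]
[284.39907012 213.24402578]
[244 183]
exp head vtx bottom [284.44891507 230.74950166] tip far edge [284.28885024 225.37080711]
plan [ 0.26  0.03 -0.08] [ 0.001 -0.    -0.   ] yaw from 0.65 by -0.001 j6 -1.13
```

View pics/w8.png

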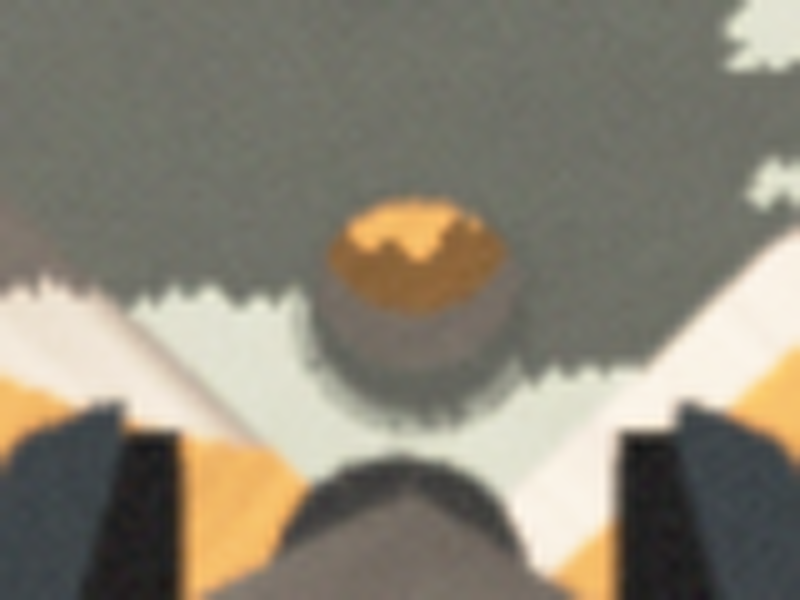

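The hole is at full-image (285.1,213.7) and the bolt's front vertex at (284.4,231.0), so the bolt is centred in the grip.

```bash
python3 - <<'E'
from h import *
b=atz("wrist",(285.1,213.7),.036);print(b.round(4))
plan([b[0],b[1],.093],.649)
E
```

```text
[ 0.567  -0.2239  0.036 ]
plan [ 5.46  0.09 -0.03] [ 0.001 -0.    -0.   ] yaw from 0.65 by -0.001 j6 -1.13
```

Request:
step_arm([
  [[3,0.07,0,0,0,0,5],[5,0.07,0,0,0,0,5],[5.8,0.07,0,0,0,0,5],[6.3,0.07,0,0,0,0,5],[6.8,0.07,0,0,0,0,5],[6.8,0.07,0,0,0,0,5]],
])

```text
time_s: 13.17
ee_pos: [0.5671, -0.2248, 0.0795]
ee_rot: [2.597, 1.571, 1.675]
contact_force: [1.0, 2.0, -2.2]
gripper_width: 0.0234
```

Request:
step_arm([
  [[0.7,0,0,0,0,0,5],[1.3,0,0,0,0,0,5],[1.9,0,0,0,0,0,5],[1.95,0,0,0,0,0,5],[1.95,0,0,0,0,0,5]],
])

```text
time_s: 13.58
ee_pos: [0.5669, -0.2247, 0.0594]
ee_rot: [3.061, 1.57, 2.139]
contact_force: [2.6, 5.2, -4.5]
gripper_width: 0.0236
```

Request:
step_arm([
  [[0,0,0,0,0,0,50],[0,0,0,0,0,0,50],[0,0,0,0,0,0,50],[0,0,0,0,0,0,50],[-4,0,0,0,0,0,50],[-8,0,0,0,0,0,50],[-12,0,0,0,0,0,50],[-12,0,0,0,0,0,50]],
])

```text
time_s: 14.25
ee_pos: [0.5701, -0.2267, 0.1878]
ee_rot: [0.433, 1.56, -0.489]
contact_force: [1.0, -0.3, 1.1]
gripper_width: 0.0456
```

```bash
python3 - <<'E'
from h import *
M=camera_model("wrist");p,d=get_image("wrist");s,r=pose();print(s["ee_pos"],s["contact_force"],s["dq"].round(3))
for P in ((.567,-.2245,.048),(.567-.018,-.2245+.009,.036),(.5227,-.1665,.086)):
    c=proj("wrist",P,M).round().astype(int)
    for du in (-3,0,3):
        u=(c[0]+du,c[1]); o,v=ray("wrist",u,M); fz=-(M["extrinsics"][:3,:3]@v)[2]; print((o+v*d[u[1],u[0]]/fz).round(4),p[u[1],u[0]])
for n in ("top","scene"):
    get_image(n)
    for q in("bolt_a","end_cap"): print(n,q,[(np.round(q["position"],4).tolist(),round(q["confidence"],2)) for q in spot_in(n,q)])
plan([.523,-.1665,.15],2.4)
E
```

```text
[ 0.56903146 -0.22623485  0.18448538] [ 0.34001504  0.39800654 -0.88340836] [-0.001  0.061  0.07  -0.    -0.05  -0.002]
[ 0.5649 -0.2264  0.0473] [248 240 226]
[ 0.567  -0.2245  0.0486] [248 240 227]
[ 0.5692 -0.223   0.048 ] [249 241 229]
[ 0.5469 -0.2168  0.0359] [114 113 103]
[ 0.5492 -0.2152  0.0347] [111 112 102]
[ 0.5515 -0.2136  0.0343] [109 110 100]
[ 0.5208 -0.1676  0.0845] [234 229 218]
[ 0.5227 -0.1662  0.0847] [233 228 217]
[ 0.5245 -0.1648  0.0839] [168 163 153]
top bolt_a []
top end_cap [([0.5225, -0.1716, 0.0808], 0.78)]
scene bolt_a [([0.5715, -0.2227, 0.0469], 0.65), ([0.6207, 0.0531, 0.0414], 0.52)]
scene end_cap [([0.5304, -0.1542, 0.0854], 0.64), ([0.5408, 0.2152, 0.0393], 0.39)]
plan [ 2.89  0.07 -7.26] [ 1.391e+00 -1.000e-03  2.000e-03] yaw from 0.649 by -1.391 j6 -1.12
```

Both bolts are seated, with head tops at 48 mm by depth. Next I go over the cap, winding the wrist anticlockwise so it has room to screw down.

Request:
step_arm([
  [[2,0.1,-7.3,-1.7,0,0,100],[2,0.1,-7.3,-1.7,0,0,100],[2,0.1,-7.3,-1.7,0,0,100],[2,0.1,-7.3,-1.7,0,0,100],[2,0.1,-7.3,-1.7,0,0,100],[2,0.1,-7.3,-1.7,0,0,100],[2,0.1,-7.3,-1.7,0,0,100],[2,0.1,-7.3,-1.7,0,0,100]],
])

```text
time_s: 15.27
ee_pos: [0.5233, -0.1661, 0.1592]
ee_rot: [2.638, 1.569, 2.723]
contact_force: [-0.8, 0.4, 0.0]
gripper_width: 0.091
```

Request:
step_arm([
  [[0,0,0,-0.7,0,0,100],[0,0,0,-0.7,0,0,100],[0,0,0,-0.7,0,0,100],[0,0,0,-0.7,0,0,100],[0,0,0,-0.7,0,0,100],[0,0,0,-0.7,0,0,100],[0,0,0,-0.7,0,0,100]],
])

```text
time_s: 15.85
ee_pos: [0.5233, -0.1661, 0.1593]
ee_rot: [1.967, 1.569, 2.749]
contact_force: [0.1, 0.2, 0.5]
gripper_width: 0.0914
```

```bash
python3 - <<'E'
from h import *
s,r=pose();print(s["ee_pos"],s["joints"].round(3),jaw(r),s["dq"].round(3),s["moment"].round(3),s["gripper_width"])
plan([.523,-.1666,.082],jaw(r))
E
```

```text
[ 0.52333251 -0.16613345  0.1592721 ] [-0.416  0.474  1.621 -0.     1.048 -2.769] 2.353009411882341 [ 0.    -0.003 -0.001 -0.     0.001  0.162] [ 0.176 -0.108 -0.02 ] 0.0913856028403787
plan [ 7.73 -0.02 -0.05] [ 0.    -0.001 -0.001] yaw from 2.353 by 0.0 j6 -2.77
```

Request:
step_arm([
  [[3,0,0,0,0,0,100],[6,0,0,0,0,0,100],[7.3,0,0,0,0,0,100],[7.7,0,0,0,0,0,100],[7.7,0,0,0,0,0,100],[7.7,0,0,0,0,0,50],[7.7,0,0,0,0,0,50],[7.7,0,0,0,0,0,50]],
])

```text
time_s: 16.52
ee_pos: [0.5243, -0.1665, 0.0841]
ee_rot: [-1.175, 1.569, -0.398]
contact_force: [-0.3, 0.2, -0.4]
gripper_width: 0.0741
```

Request:
step_arm([
  [[0,0,0,0,0,0,50],[0,0,0,0,0,0,50],[0,0,0,0,0,0,50],[0,0,0,0,0,0,50],[0,0,0,0,0,0,50]],
])

```text
time_s: 16.93
ee_pos: [0.5251, -0.1674, 0.0837]
ee_rot: [-1.347, 1.567, -0.569]
contact_force: [4.1, -7.3, -0.4]
gripper_width: 0.0551
```

```bash
python3 - <<'E'
from h import *
s,r=pose();print(s["ee_pos"],jaw(r),s["moment"].round(3),s["contact_force"].round(2),s["gripper_width"],s["effort"].round(3))
E
```

```text
[ 0.52513874 -0.16742454  0.08370399] 2.348816457790656 [-0.939 -0.719 -0.059] [ 4.07 -7.28 -0.45] 0.055088565983449016 [  3.191 -81.799 -20.13    1.035   2.184  -0.086]
```

Request:
step_arm([
  [[0,-0.2,0,0,0,0,50],[0,-0.2,0,0,0,0,50],[0,-0.2,0,0,0,0,50]],
])

```text
time_s: 17.18
ee_pos: [0.5253, -0.1676, 0.0836]
ee_rot: [-0.523, 1.57, 0.255]
contact_force: [-0.4, 2.1, 8.4]
gripper_width: 0.0548
```

Request:
step_arm([
  [[0,0,0,0.1,0,0,50],[0,0,0,0.2,0,0,50],[0.01,0,0,0.3,0,0,50],[0.02,0,0,0.4,0,0,50],[0.02,0,0,0.5,0,0,50],[0.03,0,0,0.6,0,0,50],[0.03,0,0,0.7,0,0,50],[0.04,0,0,0.8,0,0,50]],
])

```text
time_s: 17.85
ee_pos: [0.5254, -0.1678, 0.0832]
ee_rot: [-0.333, 1.57, -0.359]
contact_force: [-0.9, -0.8, 9.3]
gripper_width: 0.0548
```

```bash
python3 - <<'E'
from h import *
s,r=pose();print(s["ee_pos"],jaw(r),s["moment"].round(3),s["contact_force"].round(2),s["gripper_width"],s["effort"].round(3),s["joints"][5])
E
```

```text
[ 0.52536466 -0.16775745  0.08323771] 1.5440833764361492 [0.253 0.057 0.09 ] [-0.88 -0.77  9.32] 0.0547796362783594 [-1.1100e-01 -7.8017e+01 -2.3487e+01 -3.2000e-02 -3.3900e-01 -3.8310e+00] -1.9615159509919298
```

Request:
step_arm([
  [[0,0,0,0.1,0,0,50],[0,0,0,0.2,0,0,50],[0.01,0,0,0.3,0,0,50],[0.02,0,0,0.4,0,0,50],[0.02,0,0,0.5,0,0,50],[0.03,0,0,0.6,0,0,50],[0.03,0,0,0.7,0,0,50],[0.04,0,0,0.8,0,0,50]],
])

```text
time_s: 18.52
ee_pos: [0.5253, -0.168, 0.0829]
ee_rot: [0.149, 1.57, -0.678]
contact_force: [-1.7, -1.2, 7.8]
gripper_width: 0.0547
```

Request:
step_arm([
  [[0,0,0,0.1,0,0,50],[0,0,0,0.2,0,0,50],[0.01,0,0,0.3,0,0,50],[0.02,0,0,0.4,0,0,50],[0.02,0,0,0.4,0,0,50]],
])

```text
time_s: 18.93
ee_pos: [0.5252, -0.168, 0.0827]
ee_rot: [0.403, 1.57, -0.826]
contact_force: [-3.4, -1.8, 8.4]
gripper_width: 0.0551
```

```bash
python3 - <<'E'
from h import *
s,r=pose();print(s["ee_pos"],jaw(r),s["moment"].round(3),s["contact_force"].round(2),s["gripper_width"],s["effort"].round(3),s["joints"][5])
E
```

```text
[ 0.52523581 -0.16803105  0.08265211] 0.3419739625584042 [-0.431  0.253 -0.139] [-3.36 -1.81  8.41] 0.05511354211608418 [  1.856 -77.979 -23.668   0.741  -0.381   3.429] -0.7593955516378834
```

```bash
cat > m.py <<'E'
from h import *
s,r=pose();print(s["ee_pos"].round(4),"jaw",jaw(r).round(3),"M",s["moment"].round(3),"F",s["contact_force"].round(1),s["gripper_width"].round(4),"e6",s["effort"][5].round(2),"j6",s["joints"][5].round(3))
E
```

Request:
step_arm([
  [[0,0,0,0.1,0,0,50],[0,0,0,0.2,0,0,50],[0.01,0,0,0.3,0,0,50],[0.02,0,0,0.4,0,0,50]],
])

```text
time_s: 19.27
ee_pos: [0.5251, -0.1681, 0.0824]
ee_rot: [0.49, 1.57, -1.136]
contact_force: [-3.4, -2.8, 10.0]
gripper_width: 0.0549
```

```bash
python3 m.py
```

```text
Traceback (most recent call last):
  File "m.py", line 2, in <module>
    s,r=pose();print(s["ee_pos"].round(4),"jaw",jaw(r).round(3),"M",s["moment"].round(3),"F",s["contact_force"].round(1),s["gripper_width"].round(4),"e6",s["effort"][5].round(2),"j6",s["joints"][5].round(3))
                                                                                                                         ^^^^^^^^^^^^^^^^^^^^^^^^
AttributeError: 'float' object has no attribute 'round'
```

Request:
step_arm([
  [[0,0,0,0.1,0,0,50],[0,0,0,0.2,0,0,50],[0.01,0,0,0.3,0,0,50],[0.02,0,0,0.4,0,0,50]],
])

```text
time_s: 19.6
ee_pos: [0.5251, -0.1678, 0.0821]
ee_rot: [0.662, 1.57, -1.364]
contact_force: [-1.1, -0.6, 6.2]
gripper_width: 0.0548
```

```bash
python3 m.py
```

```text
Traceback (most recent call last):
  File "m.py", line 2, in <module>
    s,r=pose();print(s["ee_pos"].round(4),"jaw",jaw(r).round(3),"M",s["moment"].round(3),"F",s["contact_force"].round(1),s["gripper_width"].round(4),"e6",s["effort"][5].round(2),"j6",s["joints"][5].round(3))
                                                                                                                         ^^^^^^^^^^^^^^^^^^^^^^^^
AttributeError: 'float' object has no attribute 'round'
```

```bash
sed -i 's/s\["gripper_width"\].round(4)/round(s["gripper_width"],4)/' m.py; python3 m.py
```

```text
[ 0.5251 -0.1678  0.0821] jaw -0.455 M [-0.129  0.248  1.13 ] F [-1.1 -0.6  6.2] 0.0548 e6 -2.81 j6 0.038
```

Request:
step_arm([
  [[0,0,0,0.1,0,0,50],[0,0,0,0.2,0,0,50],[0,0,0,0.3,0,0,50]],
])

```text
time_s: 19.85
ee_pos: [0.5252, -0.1677, 0.082]
ee_rot: [1.192, 1.57, -1.133]
contact_force: [-0.6, -0.2, 3.1]
gripper_width: 0.0552
```

```bash
python3 m.py
```

```text
[ 0.5252 -0.1677  0.082 ] jaw -0.755 M [-0.007  0.084  1.018] F [-0.6 -0.2  3.1] 0.0552 e6 -2.91 j6 0.338
```

Request:
step_arm([
  [[0,0,0,0.1,0,0,50],[0,0,0,0.2,0,0,50],[0,0,0,0.3,0,0,50]],
])

```text
time_s: 20.1
ee_pos: [0.5252, -0.1677, 0.082]
ee_rot: [1.631, 1.57, -0.995]
contact_force: [0.3, -0.9, 2.3]
gripper_width: 0.0549
```

```bash
python3 m.py
```

```text
[ 0.5252 -0.1677  0.082 ] jaw -1.055 M [0.029 0.046 0.926] F [ 0.3 -0.9  2.3] 0.0549 e6 -3.03 j6 0.638
```

The moment jumped from about 0.1 to about 1.0 N m and stays there, so the cap is on its stop and the pads are slipping. Backing off 1.57 rad now.

Request:
step_arm([
  [[0,0,0,-0.1,0,0,50],[0,0,0,-0.2,0,0,50],[-0.01,0,0,-0.3,0,0,50],[-0.02,0,0,-0.4,0,0,50],[-0.02,0,0,-0.5,0,0,50],[-0.03,0,0,-0.6,0,0,50],[-0.03,0,0,-0.7,0,0,50],[-0.04,0,0,-0.8,0,0,50]],
])

```text
time_s: 20.77
ee_pos: [0.5251, -0.1676, 0.0824]
ee_rot: [1.958, 1.571, 0.141]
contact_force: [-1.1, 0.4, 1.7]
gripper_width: 0.0546
```

```bash
python3 m.py
```

```text
[ 0.5251 -0.1676  0.0824] jaw -0.246 M [ 0.05   0.008 -0.093] F [-1.1  0.4  1.7] 0.0546 e6 3.82 j6 -0.171
```

Request:
step_arm([
  [[0,0,0,-0.1,0,0,50],[0,0,0,-0.2,0,0,50],[-0.01,0,0,-0.3,0,0,50],[-0.02,0,0,-0.4,0,0,50],[-0.02,0,0,-0.5,0,0,50],[-0.03,0,0,-0.6,0,0,50],[-0.03,0,0,-0.7,0,0,50],[-0.04,0,0,-0.77,0,0,50]],
])

```text
time_s: 21.43
ee_pos: [0.525, -0.1677, 0.0827]
ee_rot: [3.089, 1.571, 2.043]
contact_force: [-1.2, -0.3, 1.2]
gripper_width: 0.0544
```

Request:
step_arm([
  [[0,0,0,0,0,0,50],[0,0,0,0,0,0,50],[0,0,0,0,0,0,50],[0,0,0,0,0,0,50]],
])

```text
time_s: 21.77
ee_pos: [0.525, -0.1677, 0.0827]
ee_rot: [-1.387, 1.571, -2.442]
contact_force: [-1.5, 1.4, 6.0]
gripper_width: 0.0548
```

```bash
python3 m.py; python3 - <<'E'
from h import *
M=camera_model("wrist");p,d=get_image("wrist");t=proj("wrist",(.5252,-.1677,.085),M);print(t)
print([(np.round(q["position"],4).tolist(),round(q["confidence"],2)) for q in spot_in("wrist","cap_dimple")])
cv2.imwrite("pics/w9a.png",p[:,:,::-1])
q,_=get_image("scene");c=proj("scene",(.5252,-.1677,.06)).astype(int);print(c)
q2,_=get_image("top");c2=proj("top",(.5252,-.1677,.06)).astype(int);print(c2)
cr=lambda a,c:cv2.resize(a[max(c[1]-50,0):c[1]+50,c[0]-50:c[0]+50,::-1],(400,400),interpolation=cv2.INTER_CUBIC)
cv2.imwrite("pics/w9.png",np.hstack([cr(q,c),cr(p,np.array([284,230]))]))
E
```

```text
[ 0.525  -0.1677  0.0827] jaw 0.516 M [0.128 0.248 0.08 ] F [-1.5  1.4  6. ] 0.0548 e6 0.11 j6 -0.934
[285.1596872  271.69049895]
[([0.5208, -0.1597, 0.0846], 0.9)]
[248 138]
[365 248]
```

View pics/w9.png

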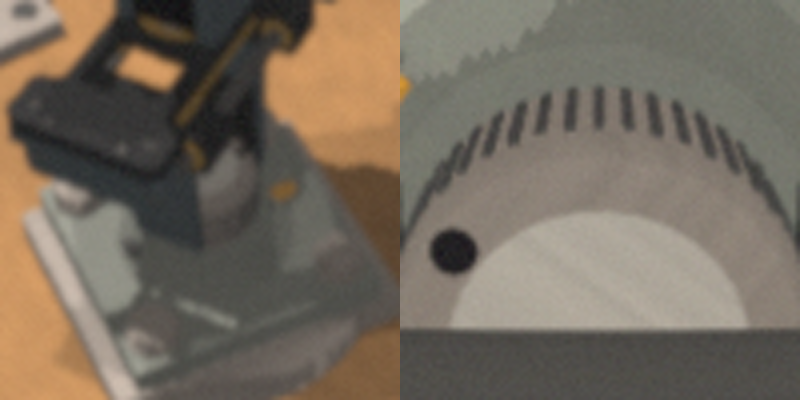

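```bash
python3 - <<'E'
from h import *
import pickle
D=atz("wrist",(247.0,242.2),.0848);print(D.round(4))
c=np.array([.5252,-.1677]);v=D[:2]-c;print(np.hypot(*v),np.arctan2(v[1],v[0]))
M=pickle.load(open("w_hub.pkl","rb"))[0]
c0=atz("wrist",np.array((251+190.0/6,185+120.0/6)),.0855,M);d0=atz("wrist",(251+90/6-.4,185+220/6-.4),.0855,M)
for cc in (c,np.array([.5234,-.1644])): w=d0[:2]-cc;print(d0.round(4),np.hypot(*w),np.arctan2(w[1],w[0]))
E
```

```text
[ 0.5013 -0.1633  0.0848]
0.02431117905281557 2.960727252743972
[ 0.5077 -0.1827  0.0855] 0.023004094309721924 -2.432592193702304
[ 0.5077 -0.1827  0.0855] 0.024068895546864272 -2.279235344916375
```

```bash
python3 - <<'E'
from bench import *
print(sign_off())
E
```

```text
the job is handed in; nothing more can be done
None
```

I handed the job in at about 22 s of the 72 s allowed. Both thick bolts are in the empty flange holes and the cap is backed off a quarter turn, still gripped. The sign-off gave no verdict.

- **Bolts:** each went in without jamming, with forces up to about 6 N. After I let go, depth readings put the head tops at about 46.7 mm and 48 mm, against 48 mm when seated. I didn't see the second bolt in a close picture after release. Its only checks were the depth reading and a spot in the scene view.
- **Cap to the stop:** I turned the cap clockwise in one grip. The moment about its axis rose from about 0.1 to about 1.0 N m and stayed there while the pads slipped, so it had bottomed out.
- **Back-off:** I then turned it back 1.57 rad by the jaw angle, with no sign of slip (about −0.09 N m). The dimple moved a net −0.9 rad or so, which implies a start near 2.5 rad. That agrees with where the stop was felt.
- **Grip at hand-in:** the jaws are at 55 mm on the cap. The TCP sits about 2 mm below the cap's top, near its axis and standing still.
- **What disagreed:** my first estimate of the housing centre was about 2 mm off the cap's real axis. The side force showed this when I gripped, and I corrected it before turning.
- **Bystanders:** I never touched the thin bolts, roller or washer, as far as the forces show. I didn't measure their positions again at the end.

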